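# Free the bag clip jammed in the pouring chute

### The arm

A 6-joint arm with a two-finger parallel gripper is mounted at the origin on a cart in front of the work surface, level with it; the furniture and walls round the work are solid. World frame = base frame: x ahead of the robot, y to its left, z up, the work surface at z = 0. Lengths are in m, angles in rad, forces in N, time in s.
With the tool pointing down it reaches from about 0.425 to 0.95 m from the base axis. Payload 3.5 kg.
Tool frame: the origin (TCP) lies on the mounting face of the last link; the fingertips stand 173 mm ahead of it and the grasp point (between the pads) lies 155 mm ahead of it; z points along the fingers, x is the direction in which the jaws open and shut, and the axes are right-handed (so a half turn about z gives the same grasp; the last joint's range is limited). The gripper opens to 85 mm and grips with 20 to 120 N. Pads are 22 mm wide; open, the fingers measure 114 mm over their backs; the gripper's body (76 mm by 85 mm) begins 54 mm behind the grasp point. The pads swing forward as they close: fully open they stand 13 mm farther back than shut.
Start: joints at [-1.382, 0.286, 1.577, -0, 1.279, -0.15], TCP at [0.224, -0.637, 0.405] pointing down, gripper open.
Joint ranges: [-2.77, 2.77], [-0.9, 2.22], [0.21, 2.48], [-1.53, 4.67], [0.24, 2.81], [-2.84, 2.84]. Speed limits (rad/s): [2.79, 2.79, 3.14, 3.14, 3.14, 3.14].

### API

Orientations are given as a unit quaternion [x, y, z, w].
In Python, from plant import get_state, read_camera, sign_off gives the robot as it stands.
- The arm moves only by the shell command python3 -m jog 'ROWS' [FORCE]. ROWS is JSON, a list of rows, each an object of numbers: "grip": the closure, from 0 (fully open) to 1 (shut); "x", "y", "z": the shift along the tool's x, y, z in mm; "rx", "ry", "rz": the turn, a rotation vector about the tool's x, y, z in degrees. A call has 1 to 8 rows; each row shifts and turns the commanded pose from where the row before left it, along the tool's axes as they then stand; what a row does not reach is not made up. A row lasts 1/12 s, in which the tool goes at most 41.7 mm and 7.16 degrees, less where a joint would pass 70% of its speed; a pose out of reach is approached as far as the arm can. A call with a gripper value outside its range is refused whole. The fingers move at their own pace and stop on an object; FORCE is the grip in N (left out, the last holds). Time passes only in rows, so rows that do not move let the fingers close. It gives the time, the measured TCP pose, the force and the opening at its end, in the units of the state.
- get_state(): the state, without advancing time (a new reading comes with each control period).
- read_camera(name): name is "side" or "top" or "wrist"; returns a dict with "frame" (480x640x3 uint8, red, green, blue), "intrinsics" (3x3 intrinsics, pixels), "k1" (the pictures are not rectified: a ray, as slopes to the right and down, at radius r is drawn at 1 + k1 r^2 times it, then the intrinsics apply), "R" (3x3) and "t" (3): a world point X has camera coordinates R X + t. Camera axes: x right, y down, z forward; pixel columns grow to the right and rows downward; lengths in m; the calibration is good to about 2 mm. A picture is of the moment at which its call begins. There is no depth.
- sign_off(): hands the job in, once; it reports no verdict.
The state is a dict: "time": time; "qpos": joint angles; "dq": joint speeds; "joint_efforts": joint torques, N m; "eef_pos": TCP position; "tcp_rot": TCP orientation; "contact_force": force on the tool from outside, world axes, zero at the start; "wrist_torque": the same for the moment, N m; "opening": opening from 0.0 (shut) to 1.0 (fully open).
Only numpy, scipy, OpenCV 4.12 (cv2) and the standard library are available. Lean on these libraries where they do the work, as an engineer would, in place of code of your own. Each camera call takes 0.05 s, during which the arm holds its last target.

### The job

The green bag clip has slid down the wooden pouring chute and is wedged across its narrow throat, under the two steel guards. Push it back up the slope until it is clear of the guards, then lift it out and lay it flat in the blue tray.

Things in the scene. Friction and masses are not known exactly. Their poses are not given: they have to be found in the camera images.
- clip_green: Green plastic bag clip, a bar 120 mm long (its y), 18 wide (x), 16 high (z), about 40 g. Origin: centre of its underside. It starts lying across the chute (its x up the slope), its ends wedged between the converging walls and under the guards. Red and yellow clips of the same shape lie elsewhere and are not meant.
- chute: Fixed wooden chute on legs. Origin on the worktop under its middle; x level, up the chute, y across, z up. Floor height 85 mm + 0.176 x (10 degrees). Inside width 160 mm for x = 0 to 120 (end wall), converging evenly to 80 mm at x = -100; open spout to -130. Walls 8 mm thick, 26 mm over the floor. A ramekin 42 mm high stands under the spout. Friction holds a clip on the slope.
- tray_blue: Fixed shallow blue tray, 100 (its x) by 170 mm (its y) outside, walls 4 mm thick, 18 mm high. Origin: centre of its underside; the inner floor is 4 mm higher. A white tray of the same shape, with a yellow clip in it, stands before or behind it.
- chute_free (a point): Point on the chute floor, midway across, at chute x = 35 mm (axes as the chute): middle of the open part to push the clip to. Two steel guards lie 23 to 26 mm over the floor at chute x = -100 to -18 mm; the slot between them, 68 mm wide about the middle, lets closed fingers in behind the clip and on up. With its middle past chute x = -5 mm the clip lifts out.

How it is judged:
On the way:
1. the green clip lies in the open part of the chute, on its floor, clear of the guards (x of clip_green in the frame of chute between -0.005 and 0.12 m and y of clip_green in the frame of chute between -0.07 and 0.07 m and z of clip_green in the frame of chute below 0.115 m), for 0.2 s.
At the end, for the whole second after the job is handed in: The green clip lies at rest flat (within 5 degrees) on the floor of the blue tray, between its walls, at any heading that fits (x of clip_green in the frame of tray_blue between -0.045 and 0.045 m and y of clip_green in the frame of tray_blue between -0.08 and 0.08 m and z of clip_green in the frame of tray_blue below 0.024 m and angle between the z axis of clip_green and the z axis of tray_blue, either way round below 0.09 rad and linear speed of clip_green below 0.02 m/s); the robot touches nothing.
It also fails if it takes over 45 s, if anything falls off the work surface, if the arm or the gripper's body presses on something with over 40 N, if the wrist force passes 120 N, or if a joint passes its speed limit or range.

## Working session

There is one attempt and no reset: what is moved stays moved. The work goes in short steps, Python scripts to look and compute and a shell command to move; the robot and the scene stay as the last step left them, time stands still between calls to the robot, and variables do not carry over. Pictures are saved under pics/ and viewed, and the job is handed in when it is done.

```bash
mkdir -p pics; ls
python3 - <<'E'
from plant import get_state, read_camera
import cv2,numpy as np
for n in ["top","side","wrist"]:
    c=read_camera(n); cv2.imwrite(f"pics/{n}0.png",c["frame"][:,:,::-1])
    print(n,c["intrinsics"].tolist(),c["k1"],c["R"].round(4).tolist(),c["t"].round(4).tolist())
print(get_state())
E
```

```text
pics
top [[591.7521651310149, 0.0, 319.96072669801936], [0.0, 591.7521651310149, 249.2382152490501], [0.0, 0.0, 1.0]] -0.04566055839821715 [[0.1098, -0.994, -0.004], [-0.9723, -0.1065, -0.2081], [0.2064, 0.0267, -0.9781]] [-0.2141, 0.4533, 0.8607]
side [[484.87719948600596, 0.0, 317.7851081140694], [0.0, 484.87719948600596, 244.80926934007505], [0.0, 0.0, 1.0]] -0.009259541788575094 [[-0.9964, -0.0836, -0.0174], [-0.0234, 0.4628, -0.8861], [0.0821, -0.8825, -0.4631]] [0.4546, 0.174, 0.7008]
wrist [[330.96677085953627, 0.0, 318.06286359015826], [0.0, 330.96677085953627, 243.51761695180514], [0.0, 0.0, 1.0]] -0.049694617575639685 [[0.3325, -0.9431, -0.0015], [-0.9065, -0.3201, 0.2753], [-0.2601, -0.0901, -0.9614]] [-0.6745, -0.0344, 0.3786]
{'time': 0.15, 'qpos': array([-1.38200210e+00,  2.86995965e-01,  1.57782848e+00, -1.01846907e-05,
        1.27861687e+00, -1.49978103e-01]), 'dq': array([-0.00016663, -0.00186555, -0.00539041,  0.00109998, -0.00051388,
        0.00103936]), 'joint_efforts': array([ 2.05001532e-03, -4.06598961e+01, -2.93140376e+01, -6.31841613e-05,
        3.91138412e-03,  5.44964138e-06]), 'eef_pos': array([ 0.22432697, -0.63642946,  0.40364874]), 'tcp_rot': array([ 8.16189648e-01, -5.77783354e-01, -6.69539957e-04, -6.37278143e-04]), 'contact_force': array([ 1.11647712, -0.22587413, -0.68714818]), 'wrist_torque': array([ 0.01109621, -0.07641582,  0.00994237]), 'opening': 0.9974405995685045}
```

View pics/top0.png

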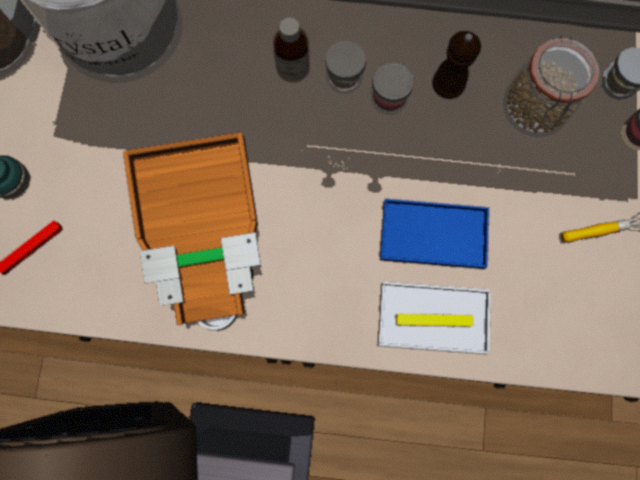

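View pics/side0.png

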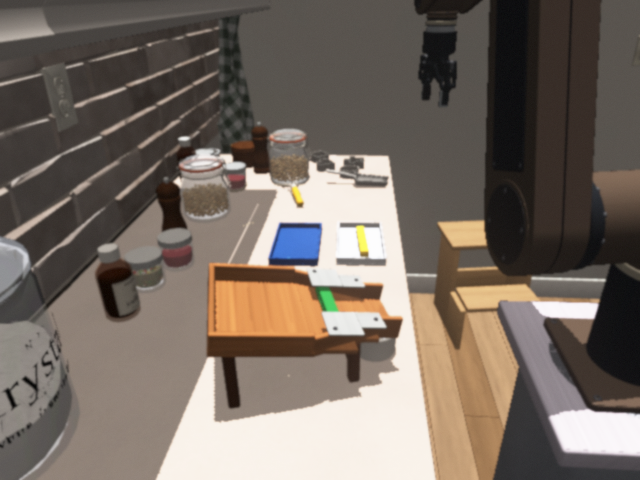

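View pics/wrist0.png

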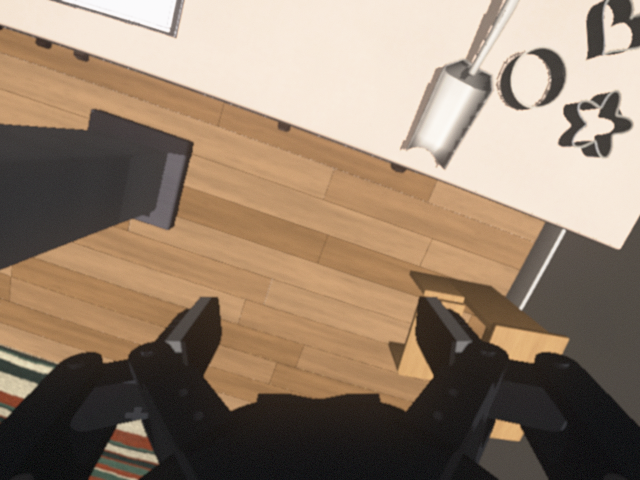

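The top view shows the chute (end wall near (185,145), spout near (215,318)), with the green clip between the guards at about (200,257). The blue tray is at (434,233) and the white one at (434,318). I'll measure these next.

```bash
cat > h.py <<'E'
import numpy as np,cv2
from plant import read_camera,get_state
def ray(c,u,v):
    K=np.array(c["intrinsics"]);p=cv2.undistortPoints(np.array([[[u,v]]],float),K,np.array([c["k1"],0,0,0,0.]))[0,0] 
    R=np.array(c["R"]);t=np.array(c["t"])
    return -R.T@t, R.T@np.array([p[0],p[1],1.])
def onz(c,u,v,z):
    o,d=ray(c,u,v);return o+d*(z-o[2])/d[2]
def proj(c,X):
    p=np.array(c["R"])@np.array(X)+np.array(c["t"]);s=p[:2]/p[2];s=s*(1+c["k1"]*(s@s));K=np.array(c["intrinsics"])
    return s*[K[0,0],K[1,1]]+K[:2,2]
def mask(c,lo,hi):
    return cv2.inRange(cv2.cvtColor(c["frame"],cv2.COLOR_RGB2HSV),np.array(lo),np.array(hi))
E
python3 - <<'E'
from h import *
c=read_camera("top");f=c["frame"][:,:,::-1]
cv2.imwrite("pics/t1.png",cv2.resize(f[120:340,110:270],None,fx=3.5,fy=2.7*1,interpolation=cv2.INTER_CUBIC) if 0 else cv2.resize(f[125:335,110:270],(457,600),interpolation=cv2.INTER_CUBIC))
for nm,lo,hi in [("blue",(105,120,60),(130,255,255)),("green",(50,120,60),(75,255,255))]:
  m=mask(c,lo,hi);k=max(cv2.findContours(m,0,1)[0],key=cv2.contourArea)
  r=cv2.minAreaRect(k);b=cv2.boxPoints(r);print(nm,r)
  if nm=="blue":
    P=np.array([onz(c,*q,.018) for q in b]);print(P.round(4),P.mean(0),[np.linalg.norm(P[i]-P[i-1]) for i in range(4)])
  else:
    P=np.array([onz(c,*q,.09) for q in b]);print(P.round(4),P.mean(0))
s=read_camera("side");f=s["frame"][:,:,::-1]
cv2.imwrite("pics/s1.png",cv2.resize(f[250:390,200:410],(800,533),interpolation=cv2.INTER_CUBIC))
E
```

```text
blue ((435.05865478515625, 233.29656982421875), (106.96259307861328, 60.5401611328125), 4.763640880584717)
[[ 0.4747 -0.2573  0.018 ]
 [ 0.5744 -0.2565  0.018 ]
 [ 0.5785 -0.4291  0.018 ]
 [ 0.4788 -0.426   0.018 ]] [ 0.52660188 -0.34222866  0.018     ] [np.float64(0.16878337769189608), np.float64(0.09977221709172), np.float64(0.17257509077447425), np.float64(0.09983360809672759)]
green ((199.73094177246094, 256.8394775390625), (11.62163257598877, 45.8748664855957), 80.21759033203125)
[[ 0.4335  0.0438  0.09  ]
 [ 0.4523 -0.0205  0.09  ]
 [ 0.4357 -0.0259  0.09  ]
 [ 0.417   0.0382  0.09  ]] [0.43459346 0.0088749  0.09      ]
```

View pics/t1.png

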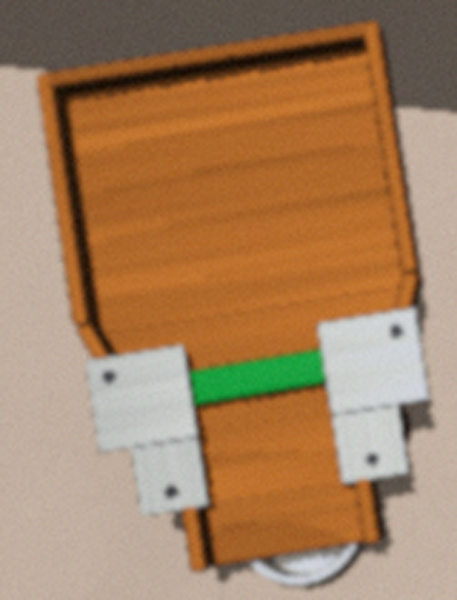

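View pics/s1.png

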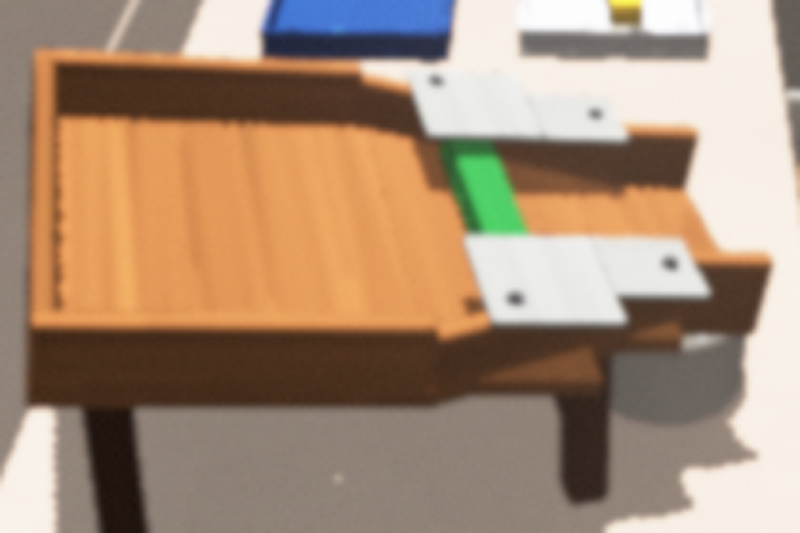

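Run:
```python
from h import *
c=read_camera("top")
s_=2.857
px=lambda x,y:(x/s_+110,y/s_+125)
zt=lambda x:.085+.176*x+.026
A=[onz(c,*px(41,77),zt(.128)),onz(c,*px(380,22),zt(.128))]
B=[onz(c,*px(191,568),zt(-.13)),onz(c,*px(380,541),zt(-.13))]
C=[onz(c,*px(81,324),zt(0)),onz(c,*px(416,270),zt(0))]
D=[onz(c,*px(186,346),zt(-.018)),onz(c,*px(319,323),zt(-.018))]
E=[onz(c,*px(208,507),zt(-.1)),onz(c,*px(341,481),zt(-.1))]
for n,L in zip("ABCDE",[A,B,C,D,E]):
    print(n,np.round(L,4).tolist(),np.linalg.norm(L[0]-L[1]).round(4))
a=sum(A)/2;b=sum(B)/2;d=(a-b)[:2];print(np.linalg.norm(d),np.degrees(np.arctan2(d[1],d[0])))
for L in (A,C,D,E,B):
    e=(L[0]-L[1])[:2];print("across",np.degrees(np.arctan2(-e[0],e[1])))
u=d/np.linalg.norm(d)
for L,x in ((A,.128),(B,-.13),(C,0),(D,-.018),(E,-.1)): print((sum(L)/2)[:2]-x*u)
```

```text
A [[0.568, 0.1315, 0.1335], [0.6154, -0.0357, 0.1335]] 0.1738
B [[0.3346, 0.0273, 0.0881], [0.3585, -0.0652, 0.0881]] 0.0956
C [[0.4479, 0.0963, 0.111], [0.494, -0.068, 0.111]] 0.1707
D [[0.4431, 0.0425, 0.1078], [0.4622, -0.0226, 0.1078]] 0.0678
E [[0.3654, 0.0222, 0.0934], [0.3858, -0.0424, 0.0934]] 0.0678
0.25411857433609075 15.261810835474567
across 15.825252392076841
across 15.657447327269113
across 16.318645644096144
across 17.511270996402583
across 14.52388591373143
[0.46823016 0.01422932]
[0.4719747  0.01525103]
[0.47096297 0.01415983]
[0.47000636 0.0146887 ]
[0.4720549  0.01624028]
```

```bash
cat >> h.py <<'E'
from scipy.spatial.transform import Rotation as Ro
O=np.array([.4706,.0150,0]);YAW=np.radians(15.8)
U=np.array([np.cos(YAW),np.sin(YAW),0]);Y=np.array([-np.sin(YAW),np.cos(YAW),0])
a=np.radians(10);S=np.cos(a)*U+np.sin(a)*np.array([0,0,1]);N=-np.sin(a)*U+np.cos(a)*np.array([0,0,1])
def floor(x,y=0): return O+x*U+y*Y+np.array([0,0,.085+.176*x])
def onpl(c,u,v,h):
    o,d=ray(c,u,v);p=floor(0)+N*h;X=o+d*((p-o)@N)/(d@N);w=X-O;return np.array([w@U,w@Y,w[2]])
RC=np.stack([S,np.cross(-N,S),-N],1)   # tool axes over the chute
def tilt0(h): # tool down, x heading h deg
    h=np.radians(h);x=np.array([np.cos(h),np.sin(h),0]);z=np.array([0,0,-1.]);return np.stack([x,np.cross(z,x),z],1)
def rows(p0,R0,p1,R1,n):
    rv=Ro.from_matrix(R0.T@R1).as_rotvec();R=R0
    for i in range(n):
        d=R.T@((p1-p0)/n)*1000
        print(i,d.round(1),np.degrees(rv/n).round(2)); R=R@Ro.from_rotvec(rv/n).as_matrix()
def cur():
    s=get_state();return np.array(s["eef_pos"]),Ro.from_quat(s["tcp_rot"]).as_matrix(),s
E
python3 - <<'E'
from h import *
c=read_camera("top");print("cam",ray(c,320,240)[0])
m=mask(c,(50,120,60),(75,255,255));ys,xs=np.nonzero(m)
k=cv2.boxPoints(cv2.minAreaRect(np.stack([xs,ys],1).astype(np.float32)))
for q in k: print(q,"top",onpl(c,*q,.016).round(4),"floor",onpl(c,*q,0).round(4))
p,R,s=cur()
T1=floor(-.012)+N*.165; print("push start TCP",T1, "above",T1+N*.06)
W=np.array([.47,-.36,.36]);R1=tilt0(-25)
print("to W");rows(p,R,W,R1,8)
E
```

```text
cam [ 0.28656445 -0.18751834  0.93530194]
[176.10622 255.01616] top [-0.0294  0.0365  0.0961] floor [-0.0256  0.0399  0.0805]
[221.34755 247.21593] top [-0.0288 -0.0301  0.0962] floor [-0.025  -0.0279  0.0806]
[223.32216 258.66858] top [-0.0455 -0.0303  0.0932] floor [-0.042  -0.0281  0.0776]
[178.08083 266.4688 ] top [-0.046   0.0363  0.0931] floor [-0.0425  0.0396  0.0775]
push start TCP [0.43148396 0.00393128 0.24538128] above [0.42145872 0.00109442 0.30446974]
to W
0 [-22.4 -40.4   5.6] [-0.   0.  -5.7]
1 [-18.3 -42.5   5.6] [-0.   0.  -5.7]
2 [-14.  -44.1   5.6] [-0.   0.  -5.7]
3 [ -9.5 -45.2   5.6] [-0.   0.  -5.7]
4 [ -5.  -46.    5.6] [-0.   0.  -5.7]
5 [ -0.4 -46.2   5.6] [-0.   0.  -5.7]
6 [  4.2 -46.    5.6] [-0.   0.  -5.7]
7 [  8.8 -45.4   5.6] [-0.   0.  -5.7]
```

```bash
python3 -m jog '[{"x":-18,"y":-32,"z":2,"rz":-4.6,"grip":0},{"x":-15,"y":-34,"z":4,"rz":-4.6},{"x":-12,"y":-35,"z":5,"rz":-4.6},{"x":-9,"y":-36,"z":5,"rz":-4.6},{"x":-6,"y":-36,"z":5,"rz":-4.6},{"x":-2,"y":-37,"z":5,"rz":-4.6},{"x":1,"y":-37,"z":5,"rz":-4.6},{"x":4,"y":-37,"z":5,"rz":-4.6}]' 40
python3 - <<'E'
from h import *
p,R,s=cur();print(p)
T=floor(-.012)+N*.225
rows(p,R,T,RC,12)
E
```

```text
[ 0.2243653  -0.63656704  0.40440542]
0 [-44.7 -33.2   8.4] [ 0.63  0.67 -7.18]
1 [-40.3 -38.4   8.2] [ 0.63  0.67 -7.18]
2 [-35.3 -43.    8.3] [ 0.63  0.67 -7.18]
3 [-29.7 -47.    8.4] [ 0.63  0.67 -7.18]
4 [-23.7 -50.3   8.6] [ 0.63  0.67 -7.18]
5 [-17.3 -52.8   8.9] [ 0.63  0.67 -7.18]
6 [-10.7 -54.4   9.3] [ 0.63  0.67 -7.18]
7 [ -4.  -55.2   9.8] [ 0.63  0.67 -7.18]
8 [  2.9 -55.2  10.4] [ 0.63  0.67 -7.18]
9 [  9.6 -54.3  11.1] [ 0.63  0.67 -7.18]
10 [ 16.2 -52.5  11.8] [ 0.63  0.67 -7.18]
11 [ 22.5 -50.   12.6] [ 0.63  0.67 -7.18]$[0]: bad value
```

```bash
python3 -m jog '[{"x":-18,"y":-32,"z":2,"rx":0,"ry":0,"rz":-4.6,"grip":0}]' 40;python3 -m jog --help; python3 -c "from plant import get_state;print(get_state()['time'],get_state()['eef_pos'])"
```

```text
time: 0.43
eef_pos: [0.2455, -0.6118, 0.403]
tcp_rot: [0.838, -0.546, 0.0, 0.002]
contact_force: [1.0, 0.6, -0.2]
opening: 1.003
0.4333 [ 0.24548798 -0.61182065  0.40296966]invalid input: not JSON, or not a number
```

```bash
python3 -m jog '[{"x":-15,"y":-34,"z":4,"rx":0,"ry":0,"rz":-4.6,"grip":0},{"x":-12,"y":-35,"z":5,"rx":0,"ry":0,"rz":-4.6,"grip":0},{"x":-9,"y":-36,"z":5,"rx":0,"ry":0,"rz":-4.6,"grip":0},{"x":-6,"y":-36,"z":5,"rx":0,"ry":0,"rz":-4.6,"grip":0},{"x":-2,"y":-37,"z":5,"rx":0,"ry":0,"rz":-4.6,"grip":0},{"x":1,"y":-37,"z":5,"rx":0,"ry":0,"rz":-4.6,"grip":0},{"x":4,"y":-37,"z":5,"rx":0,"ry":0,"rz":-4.6,"grip":0},{"x":0,"y":0,"z":0,"rx":0,"ry":0,"rz":0,"grip":0}]' 40
python3 - <<'E'
from h import *
p,R,s=cur();print(p,s["qpos"])
T=floor(-.012)+N*.225
rows(p,R,T,RC,11)
E
```

```text
time: 1.1
eef_pos: [0.4297, -0.4162, 0.3675]
tcp_rot: [0.958, -0.287, -0.0, -0.002]
contact_force: [-0.5, -0.1, -0.1]
opening: 0.998
[ 0.42968536 -0.41623627  0.36748961] [-0.93930431  0.1524822   1.80459821  0.00276398  1.18733283 -0.3587236 ]
0 [-21.5 -31.3   5.9] [ 0.37  0.85 -4.46]
1 [-19.1 -32.8   5.8] [ 0.37  0.85 -4.46]
2 [-16.5 -34.2   5.7] [ 0.37  0.85 -4.46]
3 [-13.9 -35.3   5.7] [ 0.37  0.85 -4.46]
4 [-11.2 -36.2   5.8] [ 0.37  0.85 -4.46]
5 [ -8.5 -37.    5.9] [ 0.37  0.85 -4.46]
6 [ -5.6 -37.5   6. ] [ 0.37  0.85 -4.46]
7 [ -2.8 -37.8   6.2] [ 0.37  0.85 -4.46]
8 [  0.  -37.8   6.4] [ 0.37  0.85 -4.46]
9 [  2.9 -37.7   6.7] [ 0.37  0.85 -4.46]
10 [  5.7 -37.3   7. ] [ 0.37  0.85 -4.46]
```

```bash
python3 -m jog '[{"x":-21,"y":-31,"z":3,"rx":0.4,"ry":0.8,"rz":-4.5,"grip":0},{"x":-19,"y":-33,"z":3,"rx":0.4,"ry":0.8,"rz":-4.5,"grip":0},{"x":-16,"y":-34,"z":3,"rx":0.4,"ry":0.8,"rz":-4.5,"grip":0},{"x":-14,"y":-35,"z":3,"rx":0.4,"ry":0.8,"rz":-4.5,"grip":0},{"x":-11,"y":-36,"z":3,"rx":0.4,"ry":0.8,"rz":-4.5,"grip":0},{"x":-8,"y":-37,"z":3,"rx":0.4,"ry":0.8,"rz":-4.5,"grip":0},{"x":-5,"y":-37,"z":3,"rx":0.4,"ry":0.8,"rz":-4.5,"grip":0},{"x":0,"y":-20,"z":3,"rx":0.4,"ry":0.8,"rz":-4.5,"grip":0}]' 40
python3 - <<'E'
from h import *
p,R,s=cur();print(p,s["qpos"])
T=floor(-.012)+N*.215
rows(p,R,T,RC,5)
E
```

```text
time: 1.77
eef_pos: [0.4238, -0.1343, 0.3452]
tcp_rot: [0.998, 0.022, 0.061, -0.011]
contact_force: [-1.0, 0.3, -0.5]
opening: 0.999
[ 0.42379439 -0.13432464  0.34521877] [-0.55064893 -0.2023128   2.19597094  0.0964871   1.059494   -0.63854966]
0 [ -0.2 -27.   10.7] [ 0.17  0.57 -2.64]
1 [  0.9 -26.9  10.8] [ 0.17  0.57 -2.64]
2 [  2.1 -26.8  10.9] [ 0.17  0.57 -2.64]
3 [  3.2 -26.7  11. ] [ 0.17  0.57 -2.64]
4 [  4.3 -26.4  11.1] [ 0.17  0.57 -2.64]
```

```bash
python3 -m jog '[{"x":0,"y":0,"z":0,"rx":0,"ry":0,"rz":0,"grip":0},{"x":0,"y":0,"z":0,"rx":0,"ry":0,"rz":0,"grip":0},{"x":0,"y":0,"z":0,"rx":0,"ry":0,"rz":0,"grip":0}]' 40
python3 - <<'E'
from h import *
p,R,s=cur();print(p,s["qpos"])
T=floor(-.012)+N*.215
rows(p,R,T,RC,5)
E
```

```text
time: 2.02
eef_pos: [0.4248, -0.1378, 0.3461]
tcp_rot: [0.998, 0.019, 0.061, -0.01]
contact_force: [-0.4, 0.3, -0.1]
opening: 1.004
[ 0.42480026 -0.13784544  0.34606655] [-0.55605651 -0.19821291  2.19092208  0.09457235  1.05897338 -0.63669982]
0 [ -0.6 -27.7  10.8] [ 0.21  0.57 -2.71]
1 [  0.6 -27.7  10.9] [ 0.21  0.57 -2.71]
2 [  1.8 -27.6  11. ] [ 0.21  0.57 -2.71]
3 [  3.  -27.4  11.1] [ 0.21  0.57 -2.71]
4 [  4.2 -27.2  11.2] [ 0.21  0.57 -2.71]
```

```bash
python3 -m jog '[{"x":0,"y":-28,"z":11,"rx":0.2,"ry":0.6,"rz":-2.7,"grip":0},{"x":1,"y":-28,"z":11,"rx":0.2,"ry":0.6,"rz":-2.7,"grip":0},{"x":2,"y":-28,"z":11,"rx":0.2,"ry":0.6,"rz":-2.7,"grip":0},{"x":3,"y":-27,"z":11,"rx":0.2,"ry":0.6,"rz":-2.7,"grip":0},{"x":4,"y":-27,"z":11,"rx":0.2,"ry":0.6,"rz":-2.7,"grip":0},{"x":0,"y":0,"z":0,"rx":0,"ry":0,"rz":0,"grip":0},{"x":0,"y":0,"z":0,"rx":0,"ry":0,"rz":0,"grip":0}]' 40
python3 - <<'E'
from h import *
p,R,s=cur();print(p,s["qpos"])
T=floor(-.012)+N*.165
rows(p,R,T,RC,1)
for n in ["top","side","wrist"]:
    c=read_camera(n); cv2.imwrite(f"pics/{n}2.png",c["frame"][:,:,::-1])
E
```

```text
time: 2.6
eef_pos: [0.4239, 0.0027, 0.2939]
tcp_rot: [0.987, 0.137, 0.087, -0.012]
contact_force: [0.1, -0.4, 0.1]
opening: 0.999
[0.42390811 0.0027046  0.29390135] [-0.25018375 -0.19411473  2.29314759  0.11298984  0.89418296 -0.59031748]
0 [-0.9  0.9 49.1] [-0.03 -0.03  0.  ]
```

View pics/wrist2.png

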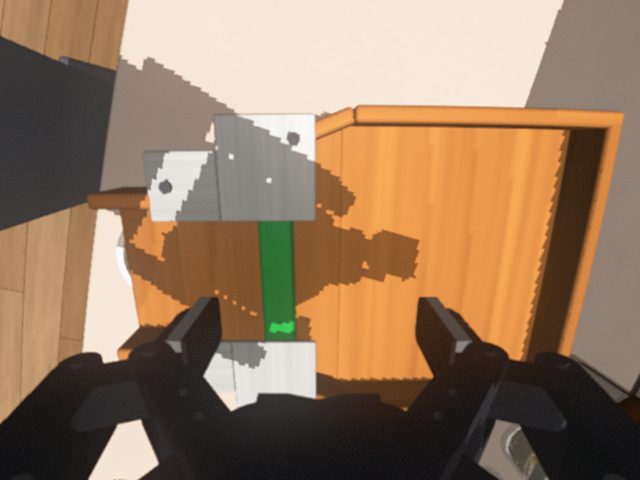

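View pics/side2.png

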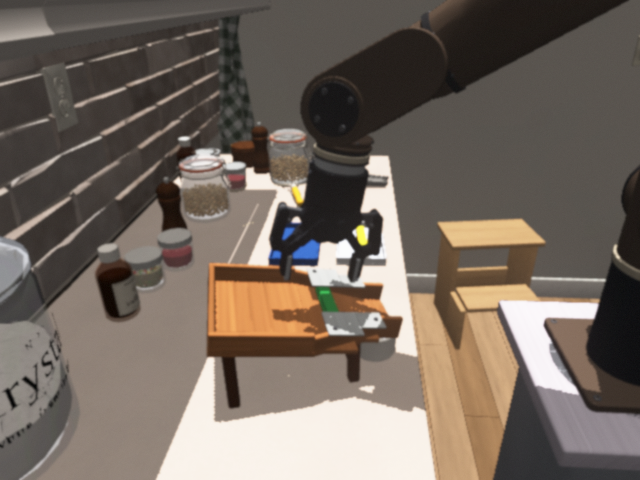

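Wrist view: the jaws straddle the clip (columns 262–295), the rear finger is over the slot, and the heading is square. I'm descending in part now.

```bash
python3 -m jog '[{"x":-1,"y":1,"z":15,"rx":0,"ry":0,"rz":0,"grip":0},{"x":0,"y":0,"z":10,"rx":0,"ry":0,"rz":0,"grip":0},{"x":0,"y":0,"z":5,"rx":0,"ry":0,"rz":0,"grip":0},{"x":0,"y":0,"z":0,"rx":0,"ry":0,"rz":0,"grip":0}]' 40
python3 - <<'E'
from h import *
p,R,s=cur()
T=floor(-.012)+N*.165
rows(p,R,T,RC,1)
c=read_camera("wrist"); cv2.imwrite(f"pics/w3.png",c["frame"][:,:,::-1])
m=mask(c,(50,120,40),(75,255,255));ys,xs=np.nonzero(m)
k=cv2.boxPoints(cv2.minAreaRect(np.stack([xs,ys],1).astype(np.float32)))
for q in k: print(q,"top",onpl(c,*q,.016).round(4))
E
```

```text
time: 3.08
eef_pos: [0.4278, 0.0025, 0.2633]
tcp_rot: [0.987, 0.136, 0.086, -0.013]
contact_force: [0.3, -0.5, -0.6]
opening: 1.001
0 [ 0.8 -0.3 18.3] [-0.09  0.05 -0.08]
[252.00003 238.99997] top [-0.0421  0.0323  0.0938]
[292.793   237.82327] top [-0.0249  0.0328  0.0969]
[296.80618 376.9479 ] top [-0.0246 -0.0373  0.0969]
[256.0132 378.1246] top [-0.0443 -0.0382  0.0934]
```

View pics/w3.png

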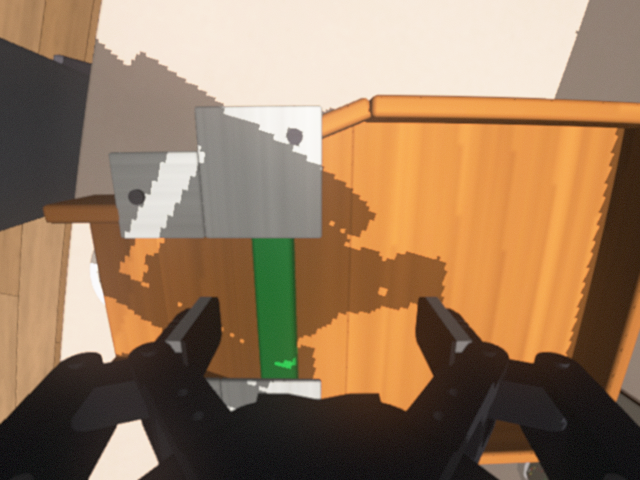

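The clip spans chute x from about -44 to -25 mm, and the rear pad face is at about -54, so it's safe to go down.

```bash
python3 -m jog '[{"x":0,"y":0,"z":8,"rx":0,"ry":0,"rz":0,"grip":0},{"x":0,"y":0,"z":6,"rx":0,"ry":0,"rz":0,"grip":0},{"x":0,"y":0,"z":4,"rx":0,"ry":0,"rz":0,"grip":0},{"x":0,"y":0,"z":0,"rx":0,"ry":0,"rz":0,"grip":0},{"x":0,"y":0,"z":0,"rx":0,"ry":0,"rz":0,"grip":0}]' 40
python3 - <<'E'
from h import *
p,R,s=cur()
T=floor(-.012)+N*.165
rows(p,R,T,RC,1)
c=read_camera("side"); cv2.imwrite(f"pics/s4.png",cv2.resize(c["frame"][200:390,200:410,::-1],(663,600),interpolation=cv2.INTER_CUBIC))
E
```

```text
time: 3.55
eef_pos: [0.431, 0.0041, 0.2465]
tcp_rot: [0.987, 0.137, 0.087, -0.012]
contact_force: [0.7, -1.2, 0.1]
opening: 1.004
0 [0.2 0.3 1.2] [-0.05 -0.06  0.02]
```

View pics/s4.png

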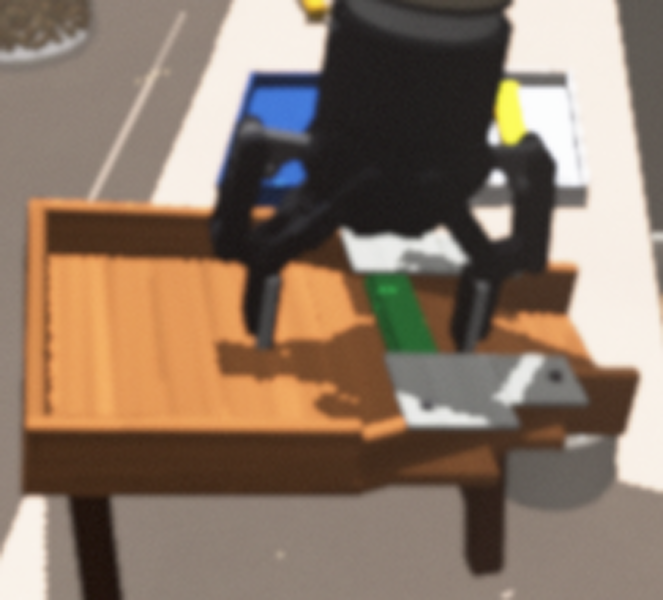

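```bash
python3 -m jog '[{"x":4,"y":0,"z":0,"rx":0,"ry":0,"rz":0,"grip":0},{"x":4,"y":0,"z":0,"rx":0,"ry":0,"rz":0,"grip":0},{"x":4,"y":0,"z":0,"rx":0,"ry":0,"rz":0,"grip":0},{"x":5,"y":0,"z":0,"rx":0,"ry":0,"rz":0,"grip":0},{"x":5,"y":0,"z":0,"rx":0,"ry":0,"rz":0,"grip":0},{"x":5,"y":0,"z":0,"rx":0,"ry":0,"rz":0,"grip":0},{"x":5,"y":0,"z":0,"rx":0,"ry":0,"rz":0,"grip":0},{"x":0,"y":0,"z":0,"rx":0,"ry":0,"rz":0,"grip":0}]' 40
python3 - <<'E'
from h import *
p,R,s=cur()
T=floor(-.012)+N*.165
rows(p,R,T+.06*S,RC,1)
c=read_camera("side"); cv2.imwrite(f"pics/s5.png",cv2.resize(c["frame"][200:390,200:410,::-1],(663,600),interpolation=cv2.INTER_CUBIC))
c=read_camera("wrist"); cv2.imwrite(f"pics/w5.png",c["frame"][:,:,::-1])
E
```

```text
time: 4.27
eef_pos: [0.4624, 0.0127, 0.253]
tcp_rot: [0.987, 0.137, 0.088, -0.012]
contact_force: [-0.6, -0.5, 0.6]
opening: 1.0
0 [27.  0.  2.] [ 0.   -0.18  0.04]
```

View pics/s5.png

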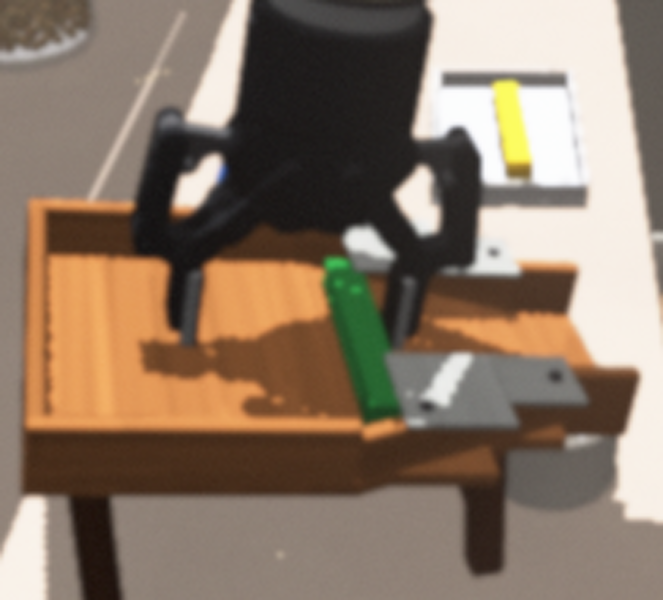

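View pics/w5.png

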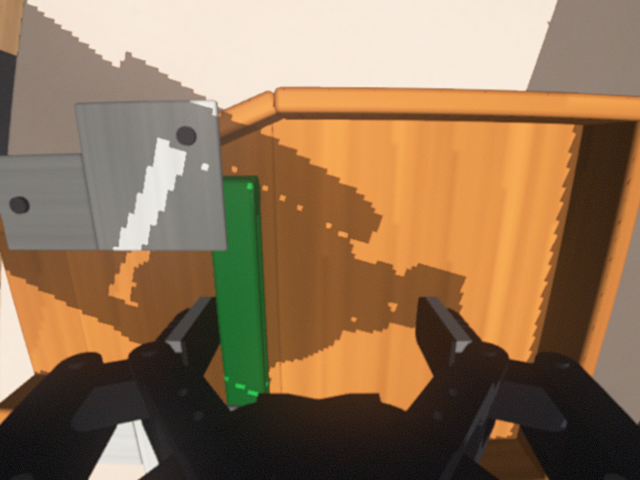

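The side and wrist views show the clip sliding up flat and square, with its end now emerging past the guard. I'll continue the push.

```bash
python3 -m jog '[{"x":5,"y":0,"z":0,"rx":0,"ry":0,"rz":0,"grip":0},{"x":5,"y":0,"z":0,"rx":0,"ry":0,"rz":0,"grip":0},{"x":5,"y":0,"z":0,"rx":0,"ry":0,"rz":0,"grip":0},{"x":5,"y":0,"z":0,"rx":0,"ry":0,"rz":0,"grip":0},{"x":5,"y":0,"z":0,"rx":0,"ry":0,"rz":0,"grip":0},{"x":3,"y":0,"z":0,"rx":0,"ry":0,"rz":0,"grip":0},{"x":0,"y":0,"z":0,"rx":0,"ry":0,"rz":0,"grip":0},{"x":0,"y":0,"z":0,"rx":0,"ry":0,"rz":0,"grip":0}]' 40
python3 - <<'E'
from h import *
p,R,s=cur()
c=read_camera("wrist"); cv2.imwrite(f"pics/w6.png",c["frame"][:,:,::-1])
m=mask(c,(50,120,40),(75,255,255));ys,xs=np.nonzero(m)
k=cv2.boxPoints(cv2.minAreaRect(np.stack([xs,ys],1).astype(np.float32)))
for q in k: print(q,"top",onpl(c,*q,.016).round(4))
w=p-O;print("tcp in chute",(p-floor(0))@S,w@Y,(p-floor(0))@N)
E
```

```text
time: 5.03
eef_pos: [0.4881, 0.0201, 0.2574]
tcp_rot: [0.987, 0.137, 0.087, -0.012]
contact_force: [-0.5, 0.2, -0.1]
opening: 1.002
[204.39658 179.60883] top [0.0059 0.0592 0.1023]
[257.04126 174.75507] top [0.0246 0.0608 0.1056]
[278.41962 406.628  ] top [ 0.0288 -0.0398  0.1063]
[225.77493 411.48175] top [ 0.0054 -0.0428  0.1022]
tcp in chute 0.04792874620429236 0.00017293480117818388 0.16664651715658702
```

View pics/w6.png

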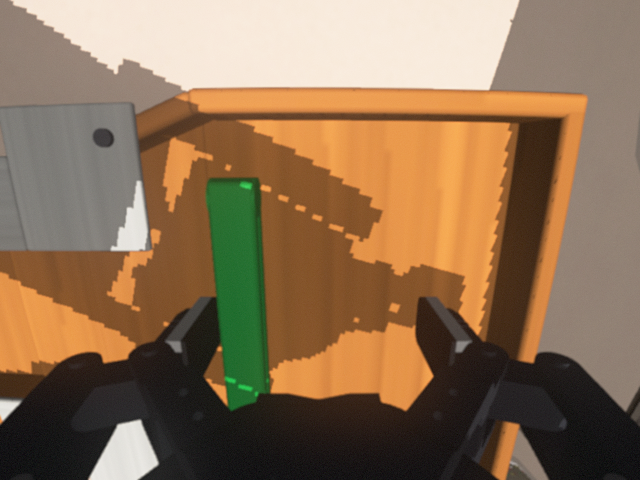

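The clip is clear: its middle is at chute x of about 15 mm, centred and flat. Next I'll raise 9 mm, shift back 33 mm to centre the jaws, and close.

```bash
python3 -m jog '[{"x":-3,"y":0,"z":-4,"rx":0,"ry":0,"rz":0,"grip":0},{"x":-6,"y":0,"z":-4,"rx":0,"ry":0,"rz":0,"grip":0},{"x":-8,"y":0,"z":0,"rx":0,"ry":0,"rz":0,"grip":0},{"x":-8,"y":0,"z":0,"rx":0,"ry":0,"rz":0,"grip":0},{"x":-6,"y":0,"z":0,"rx":0,"ry":0,"rz":0,"grip":0},{"x":-2,"y":0,"z":0,"rx":0,"ry":0,"rz":0,"grip":0},{"x":0,"y":0,"z":0,"rx":0,"ry":0,"rz":0,"grip":0.5},{"x":0,"y":0,"z":0,"rx":0,"ry":0,"rz":0,"grip":0.5}]' 40
python3 - <<'E'
from h import *
p,R,s=cur()
c=read_camera("wrist"); cv2.imwrite(f"pics/w7.png",c["frame"][:,:,::-1])
w=p-O;print("tcp in chute",(p-floor(0))@S,w@Y,(p-floor(0))@N)
E
```

```text
time: 5.75
eef_pos: [0.4552, 0.0107, 0.2595]
tcp_rot: [0.987, 0.137, 0.087, -0.012]
contact_force: [0.3, 1.1, 0.4]
opening: 0.75
tcp in chute 0.014548807183099137 8.020064287437827e-05 0.1746704986735227
```

View pics/w7.png

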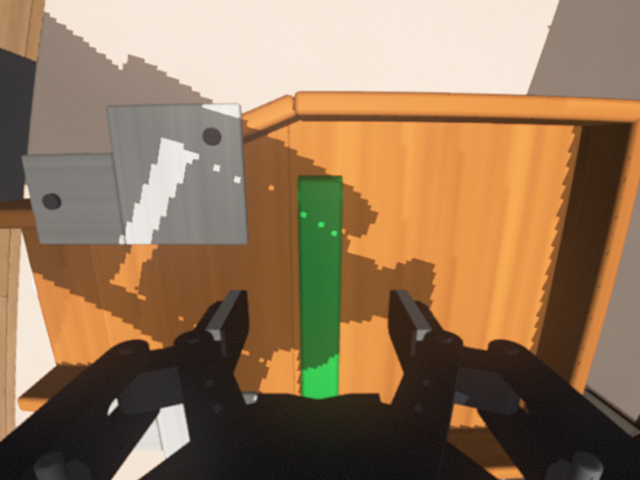

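```bash
python3 -m jog '[{"x":0,"y":0,"z":-1.5,"rx":0,"ry":0,"rz":0,"grip":1},{"x":0,"y":0,"z":0,"rx":0,"ry":0,"rz":0,"grip":1},{"x":0,"y":0,"z":0,"rx":0,"ry":0,"rz":0,"grip":1},{"x":0,"y":0,"z":0,"rx":0,"ry":0,"rz":0,"grip":1},{"x":0,"y":0,"z":0,"rx":0,"ry":0,"rz":0,"grip":1},{"x":0,"y":0,"z":0,"rx":0,"ry":0,"rz":0,"grip":1},{"x":0,"y":0,"z":0,"rx":0,"ry":0,"rz":0,"grip":1},{"x":0,"y":0,"z":0,"rx":0,"ry":0,"rz":0,"grip":1}]' 40; python3 -c "
from plant import get_state;print(get_state()['contact_force'],get_state()['opening'])"
```

```text
time: 6.47
eef_pos: [0.4553, 0.0107, 0.2613]
tcp_rot: [0.987, 0.137, 0.088, -0.012]
contact_force: [0.2, 0.0, 3.1]
opening: 0.202
[0.16378845 0.01312609 3.08869686] 0.2019561991251809
```

The jaws stopped at 17–18 mm, so they are holding the clip. Lifting now.

```bash
python3 -m jog '[{"x":0,"y":0,"z":-5,"rx":0,"ry":0,"rz":0,"grip":1},{"x":0,"y":0,"z":-8,"rx":0,"ry":0,"rz":0,"grip":1},{"x":0,"y":0,"z":-12,"rx":0,"ry":0,"rz":0,"grip":1},{"x":4,"y":0,"z":-15,"rx":0,"ry":0,"rz":0,"grip":1},{"x":5,"y":0,"z":-18,"rx":0,"ry":0,"rz":0,"grip":1},{"x":5,"y":0,"z":-15,"rx":0,"ry":0,"rz":0,"grip":1},{"x":3,"y":0,"z":-8,"rx":0,"ry":0,"rz":0,"grip":1},{"x":0,"y":0,"z":0,"rx":0,"ry":0,"rz":0,"grip":1}]' 40
python3 - <<'E'
from h import *
p,R,s=cur();print(p,s["qpos"],s["opening"])
c=read_camera("side"); cv2.imwrite(f"pics/s8.png",cv2.resize(c["frame"][180:390,180:410,::-1],(657,600),interpolation=cv2.INTER_CUBIC))
t=read_camera("top")
# tray axes from edges: inner corners by convex quad of the blue mask
m=mask(t,(105,120,60),(130,255,255));k=max(cv2.findContours(m,0,1)[0],key=cv2.contourArea)
q=cv2.approxPolyDP(cv2.convexHull(k),6,True)[:,0]
for a_ in q: print(a_,onz(t,*map(float,a_),.018).round(4))
E
```

```text
time: 7.13
eef_pos: [0.4581, 0.0113, 0.3462]
tcp_rot: [0.986, 0.137, 0.089, -0.012]
contact_force: [-0.5, -0.5, -0.8]
opening: 0.195
[0.45809936 0.01133246 0.34624433] [-0.21131167 -0.18032174  2.17686764  0.09908445  0.98667614 -0.535809  ] 0.19542002753398516
[385 200] [ 0.5724 -0.2579  0.018 ]
[487 208] [ 0.5771 -0.4229  0.018 ]
[486 266] [ 0.4818 -0.4261  0.018 ]
[381 258] [ 0.4766 -0.2599  0.018 ]
```

View pics/s8.png

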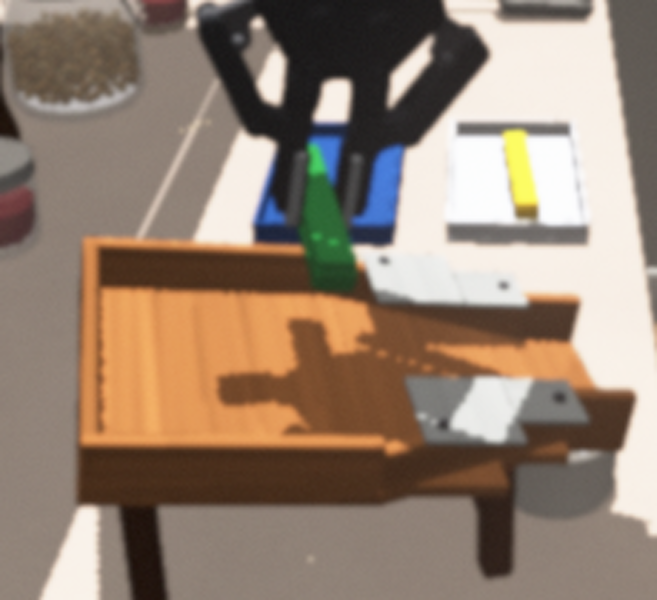

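The clip is held square and out of the chute. The blue tray is centred at about (0.527, -0.342), turned about 1.6°.

Run:
```python
from h import *
p,R,s=cur()
rows(p,R,np.array([.527,-.342,.30]),tilt0(1.6),12)
```

```text
0 [-3.  29.9  3.1] [-0.11 -0.83  1.18]
1 [-2.4 30.   3.2] [-0.11 -0.83  1.18]
2 [-1.7 30.   3.3] [-0.11 -0.83  1.18]
3 [-1.  30.   3.4] [-0.11 -0.83  1.18]
4 [-0.4 30.   3.4] [-0.11 -0.83  1.18]
5 [ 0.3 30.   3.5] [-0.11 -0.83  1.18]
6 [ 1.  30.   3.5] [-0.11 -0.83  1.18]
7 [ 1.7 30.   3.6] [-0.11 -0.83  1.18]
8 [ 2.3 29.9  3.6] [-0.11 -0.83  1.18]
9 [ 3.  29.9  3.6] [-0.11 -0.83  1.18]
10 [ 3.7 29.8  3.6] [-0.11 -0.83  1.18]
11 [ 4.3 29.7  3.6] [-0.11 -0.83  1.18]
```

```bash
python3 -m jog '[{"x":-1,"y":15,"z":0,"rx":0,"ry":-0.8,"rz":1.2,"grip":1},{"x":-2,"y":28,"z":0,"rx":-0.1,"ry":-0.8,"rz":1.2,"grip":1},{"x":-2,"y":30,"z":0,"rx":-0.1,"ry":-0.8,"rz":1.2,"grip":1},{"x":-1,"y":30,"z":0,"rx":-0.1,"ry":-0.8,"rz":1.2,"grip":1},{"x":0,"y":30,"z":0,"rx":-0.1,"ry":-0.8,"rz":1.2,"grip":1},{"x":0,"y":30,"z":3,"rx":-0.1,"ry":-0.8,"rz":1.2,"grip":1},{"x":1,"y":30,"z":3,"rx":-0.1,"ry":-0.8,"rz":1.2,"grip":1},{"x":2,"y":30,"z":3,"rx":-0.1,"ry":-0.8,"rz":1.2,"grip":1}]' 40;  python3 -m jog '[{"x":2,"y":30,"z":3,"rx":-0.1,"ry":-0.8,"rz":1.2,"grip":1},{"x":3,"y":30,"z":3,"rx":-0.1,"ry":-0.8,"rz":1.2,"grip":1},{"x":4,"y":30,"z":3,"rx":-0.1,"ry":-0.8,"rz":1.2,"grip":1},{"x":4,"y":30,"z":3,"rx":-0.1,"ry":-0.8,"rz":1.2,"grip":1},{"x":2,"y":15,"z":3,"rx":0,"ry":0,"rz":0,"grip":1},{"x":0,"y":0,"z":0,"rx":0,"ry":0,"rz":0,"grip":1},{"x":0,"y":0,"z":0,"rx":0,"ry":0,"rz":0,"grip":1}]' 40
python3 - <<'E'
from h import *
p,R,s=cur();print(p,s["opening"])
rows(p,R,np.array([.527,-.342,.182]),tilt0(1.6),1)
for n in ["top","side","wrist"]:
    c=read_camera(n); cv2.imwrite(f"pics/{n}9.png",c["frame"][:,:,::-1])
E
```

```text
time: 7.9
eef_pos: [0.4987, -0.2091, 0.3304]
tcp_rot: [0.998, 0.053, 0.03, -0.007]
contact_force: [0.3, 0.8, 0.3]
opening: 0.196
time: 8.48
eef_pos: [0.5238, -0.3412, 0.3153]
tcp_rot: [1.0, 0.012, 0.002, -0.004]
contact_force: [-0.1, 1.0, -1.8]
opening: 0.201
[ 0.52379869 -0.34122267  0.31532796] 0.20100880035488033
0 [  2.5   1.8 133.3] [-0.43 -0.28 -0.24]
```

View pics/side9.png

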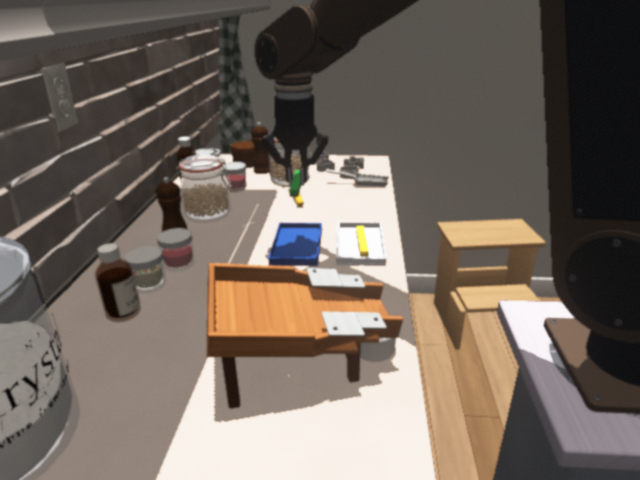

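View pics/wrist9.png

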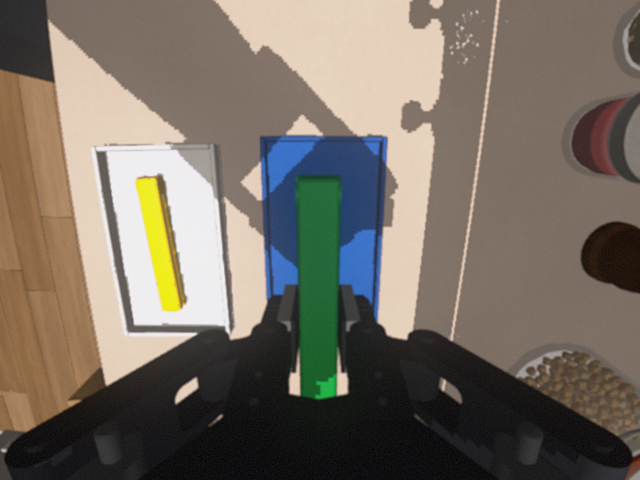

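The wrist view shows the clip square between the jaws (columns 298–340), in line with the blue tray, with its ends at the same rows as before the lift. I'm lowering it.

```bash
python3 -m jog '[{"x":1,"y":1,"z":10,"rx":-0.2,"ry":-0.2,"rz":-0.2,"grip":1},{"x":1,"y":1,"z":20,"rx":-0.2,"ry":-0.1,"rz":0,"grip":1},{"x":1,"y":0,"z":25,"rx":0,"ry":0,"rz":0,"grip":1},{"x":0,"y":0,"z":25,"rx":0,"ry":0,"rz":0,"grip":1},{"x":0,"y":0,"z":18,"rx":0,"ry":0,"rz":0,"grip":1},{"x":0,"y":0,"z":12,"rx":0,"ry":0,"rz":0,"grip":1},{"x":0,"y":0,"z":0,"rx":0,"ry":0,"rz":0,"grip":1},{"x":0,"y":0,"z":0,"rx":0,"ry":0,"rz":0,"grip":1}]' 40
python3 - <<'E'
from h import *
p,R,s=cur();print(p,s["opening"])
rows(p,R,np.array([.527,-.342,.182]),tilt0(1.6),1)
c=read_camera("wrist"); cv2.imwrite(f"pics/w10.png",c["frame"][:,:,::-1])
c=read_camera("side"); cv2.imwrite(f"pics/s10.png",cv2.resize(c["frame"][150:290,230:410,::-1],(771,600),interpolation=cv2.INTER_CUBIC))
E
```

```text
time: 9.3
eef_pos: [0.5277, -0.3428, 0.2068]
tcp_rot: [1.0, 0.014, 0.001, 0.001]
contact_force: [0.9, 0.2, 0.3]
opening: 0.197
[ 0.52769611 -0.34281628  0.20676709] 0.19683240416271924
0 [-0.7 -0.9 24.8] [ 0.11 -0.06  0.05]
```

View pics/w10.png

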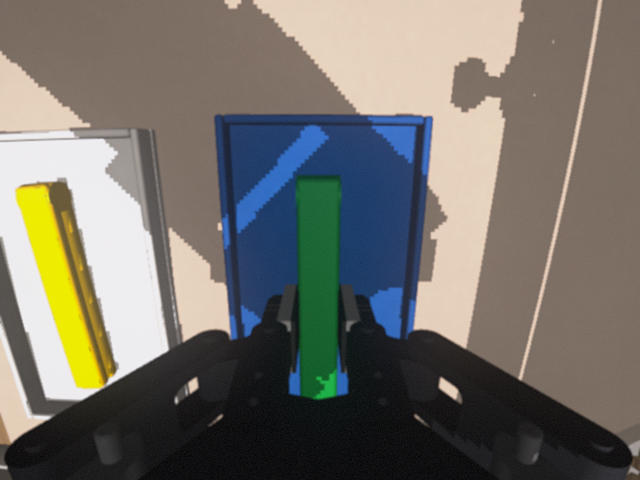

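View pics/s10.png

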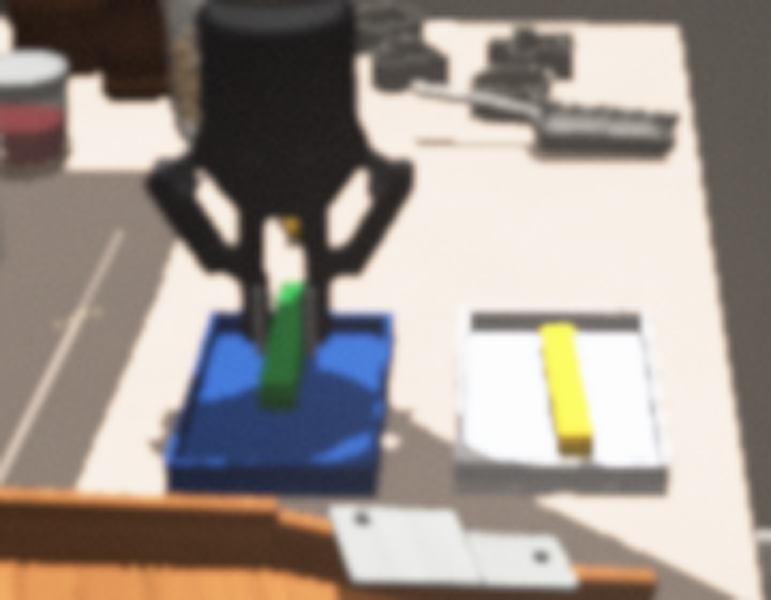

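```bash
python3 -m jog '[{"x":0,"y":-1,"z":6,"rx":0,"ry":0,"rz":0,"grip":1},{"x":0,"y":0,"z":6,"rx":0,"ry":0,"rz":0,"grip":1},{"x":0,"y":0,"z":5,"rx":0,"ry":0,"rz":0,"grip":1},{"x":0,"y":0,"z":4,"rx":0,"ry":0,"rz":0,"grip":1},{"x":0,"y":0,"z":2,"rx":0,"ry":0,"rz":0,"grip":1},{"x":0,"y":0,"z":1,"rx":0,"ry":0,"rz":0,"grip":1},{"x":0,"y":0,"z":0,"rx":0,"ry":0,"rz":0,"grip":1},{"x":0,"y":0,"z":0,"rx":0,"ry":0,"rz":0,"grip":1}]' 40
```

```text
time: 10.07
eef_pos: [0.5277, -0.3425, 0.1832]
tcp_rot: [1.0, 0.014, 0.001, 0.001]
contact_force: [-0.6, 0.2, 0.6]
opening: 0.2
```

```bash
python3 -m jog '[{"x":0,"y":0,"z":1,"rx":0,"ry":0,"rz":0,"grip":1},{"x":0,"y":0,"z":1,"rx":0,"ry":0,"rz":0,"grip":1},{"x":0,"y":0,"z":0,"rx":0,"ry":0,"rz":0,"grip":1},{"x":0,"y":0,"z":0,"rx":0,"ry":0,"rz":0,"grip":1}]' 40
```

```text
time: 10.4
eef_pos: [0.5278, -0.3426, 0.1816]
tcp_rot: [1.0, 0.014, 0.001, 0.002]
contact_force: [-0.3, -0.3, 1.0]
opening: 0.197
```

```bash
python3 -m jog '[{"x":0,"y":0,"z":1,"rx":0,"ry":0,"rz":0,"grip":1},{"x":0,"y":0,"z":0,"rx":0,"ry":0,"rz":0,"grip":1},{"x":0,"y":0,"z":0,"rx":0,"ry":0,"rz":0,"grip":1}]' 40;python3 -m jog '[{"x":0,"y":0,"z":0.7,"rx":0,"ry":0,"rz":0,"grip":1},{"x":0,"y":0,"z":0,"rx":0,"ry":0,"rz":0,"grip":1},{"x":0,"y":0,"z":0,"rx":0,"ry":0,"rz":0,"grip":1}]' 40
```

```text
time: 10.65
eef_pos: [0.528, -0.3427, 0.1816]
tcp_rot: [1.0, 0.014, 0.001, 0.001]
contact_force: [-2.3, 0.8, 6.2]
opening: 0.197
time: 10.9
eef_pos: [0.528, -0.3428, 0.1815]
tcp_rot: [1.0, 0.014, 0.001, 0.001]
contact_force: [-3.0, 1.9, 8.9]
opening: 0.196
```

It's on the tray floor (force rose to 9 N). I'll release partially, so the fingers stay within the walls, then rise.

```bash
python3 -m jog '[{"x":0,"y":0,"z":-1,"rx":0,"ry":0,"rz":0,"grip":0.6},{"x":0,"y":0,"z":0,"rx":0,"ry":0,"rz":0,"grip":0.6},{"x":0,"y":0,"z":0,"rx":0,"ry":0,"rz":0,"grip":0.6},{"x":0,"y":0,"z":0,"rx":0,"ry":0,"rz":0,"grip":0.6}]' 40; python3 -m jog '[{"x":0,"y":0,"z":-4,"rx":0,"ry":0,"rz":0,"grip":0.6},{"x":0,"y":0,"z":-8,"rx":0,"ry":0,"rz":0,"grip":0.6},{"x":0,"y":0,"z":-15,"rx":0,"ry":0,"rz":0,"grip":0.6},{"x":0,"y":0,"z":-25,"rx":0,"ry":0,"rz":0,"grip":0.6},{"x":0,"y":0,"z":-25,"rx":0,"ry":0,"rz":0,"grip":0.6},{"x":0,"y":0,"z":-25,"rx":0,"ry":0,"rz":0,"grip":0.6},{"x":0,"y":0,"z":-15,"rx":0,"ry":0,"rz":0,"grip":0.6},{"x":0,"y":0,"z":0,"rx":0,"ry":0,"rz":0,"grip":0.6}]' 40
python3 - <<'E'
from h import *
c=read_camera("wrist"); cv2.imwrite(f"pics/w11.png",c["frame"][:,:,::-1])
m=mask(c,(50,120,40),(75,255,255));ys,xs=np.nonzero(m)
k=cv2.boxPoints(cv2.minAreaRect(np.stack([xs,ys],1).astype(np.float32)))
P=np.array([onz(c,*q,.02) for q in k]);print(P.round(4),P.mean(0))
c=read_camera("side"); cv2.imwrite(f"pics/s11.png",cv2.resize(c["frame"][150:290,230:410,::-1],(771,600),interpolation=cv2.INTER_CUBIC))
E
```

```text
time: 11.23
eef_pos: [0.5275, -0.3423, 0.18]
tcp_rot: [1.0, 0.014, 0.001, 0.001]
contact_force: [-0.2, -0.0, -0.2]
opening: 0.4
time: 11.9
eef_pos: [0.5287, -0.3432, 0.3044]
tcp_rot: [1.0, 0.014, 0.005, 0.005]
contact_force: [1.1, -0.1, 0.8]
opening: 0.4
[[ 0.52   -0.2851  0.02  ]
 [ 0.5356 -0.2847  0.02  ]
 [ 0.5395 -0.401   0.02  ]
 [ 0.5218 -0.4014  0.02  ]] [ 0.52919956 -0.34304965  0.02      ]
```

View pics/w11.png

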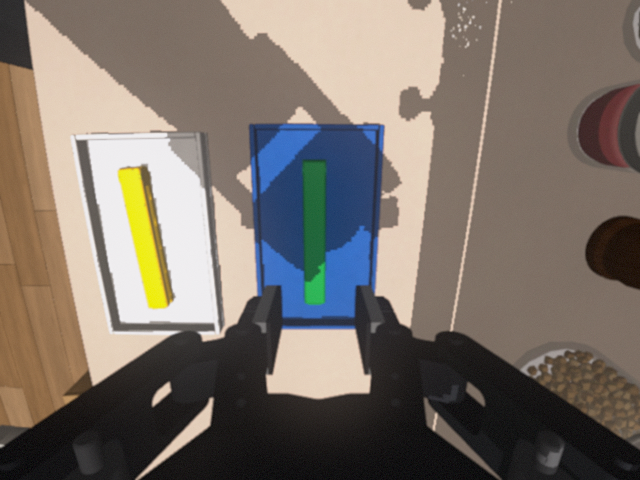

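View pics/s11.png

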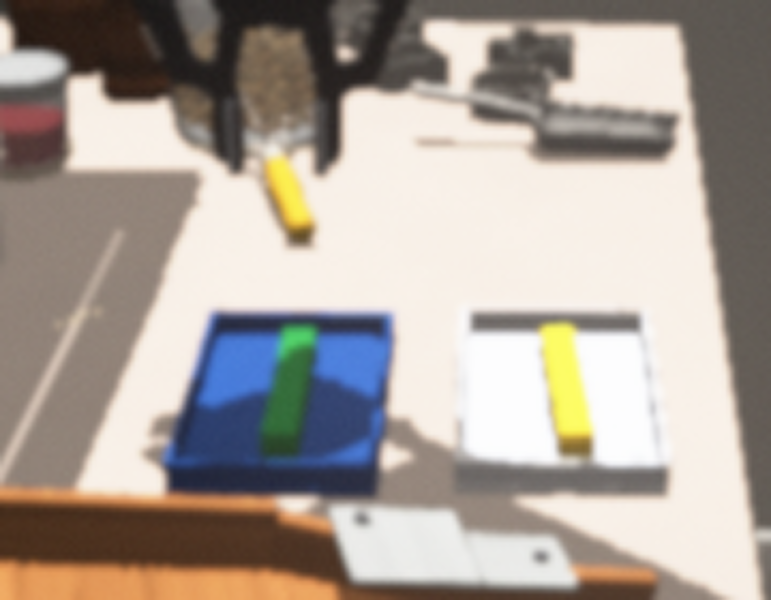

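The clip lies flat in the middle of the blue tray, between the walls, and the gripper is well clear. Handing in.

```bash
python3 -m jog '[{"x":0,"y":0,"z":0,"rx":0,"ry":0,"rz":0,"grip":0.6},{"x":0,"y":0,"z":0,"rx":0,"ry":0,"rz":0,"grip":0.6}]'; python3 -c "
from plant import sign_off;print(sign_off())"
```

```text
time: 12.17
eef_pos: [0.527, -0.3417, 0.2956]
tcp_rot: [1.0, 0.014, -0.0, 0.0]
contact_force: [1.2, -0.3, -0.9]
opening: 0.4
the job is handed in; nothing more can be done
None
```

The green clip is out of the chute and lying flat in the blue tray. I handed the job in at about 12 s of the 45 s allowed; no verdict was reported.

**Push:** I straddled the clip through the slot between the guards, with the open jaws tilted to the slope. The rear finger pushed it up to about chute x = +15 mm, short of `chute_free` at 35 mm but inside the required range.

**Lift and place:** I gripped it there; the jaws stopped at about 17 mm on the 18 mm clip. I then lifted it out and lowered it until the tray floor pushed back with about 9 N. I opened the jaws only part-way, so the fingers stayed inside the tray walls, and rose clear.

**Last checks:**
- **Position:** the wrist view puts the clip's middle at about (0.529, -0.343). The tray centre is about (0.527, -0.342).
- **Lie:** in the wrist and side views the clip looks flat and in line with the tray. I judged flatness by eye and did not measure the angle.
- **Contact:** the gripper ended about 115 mm above its release height, touching nothing. The largest contact force I read was about 10 N, though it was only read at the end of each move.

**Disagreements:** chute dimensions and clip positions from the pictures were off by 2 to 5 mm, most in the clip's place in the throat (top against wrist view). One early move command was refused because its rows left out some keys, so nothing moved.

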